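# Bolt the belt cover shut past its spring catch

### The arm

A 6-joint arm with a two-finger parallel gripper is mounted at the origin on the work surface. World frame = base frame: x ahead of the robot, y to its left, z up, the work surface at z = 0. Lengths are in mm, angles in rad, forces in N, time in s.
With the tool pointing down it reaches from about 325 to 850 mm from the base axis. Payload 15.5 kg.
Tool frame: the origin (TCP) lies between the finger pads; the fingertips stand 19 mm ahead of it and the grasp point (between the pads) is the TCP; z points along the fingers, y is the line along which they close (so a half turn about z gives the same grasp; the last joint's range is limited). The gripper opens to 91 mm and grips with 3 to 60 N. Pads are 32 mm wide; open, the fingers measure 118 mm over their backs; the gripper's body (76 mm by 178 mm) begins 60 mm behind the grasp point.
Start: joints at [1.044, 0.494, 1.345, -0, 1.302, -0.096], TCP at [261.562, 567.637, 232.915] pointing down, gripper open.
Joint ranges: [-2.91, 2.91], [-0.82, 2.16], [0.22, 2.67], [-1.22, 4.37], [0.12, 2.79], [-3.08, 3.08]. Speed limits (rad/s): [1.89, 1.89, 2.57, 3.01, 3.01, 3.01].

### API

Orientations are given as a 3x3 rotation matrix whose columns are the frame's x, y, z axes.
In Python, from station import state, capture, camera_info, hand_in gives the robot as it stands.
- The arm moves only by the tool servo_tool, never from a script. Its argument "moves" is a list of rows, each a list of 3 entries, a list of its own where there are three numbers: the gripper command: -1 is shut, 1 is fully open, values between are in proportion, then the shift along the tool's x, y, z in m, then the turn about the tool's z in rad. In form: [[grip, [dx, dy, dz], twist], ...]. A call has 1 to 20 rows; each row is the pose to reach, as a shift and turn from the pose commanded when the call began, along the tool's axes at that moment; what a row does not reach only later rows make up. A row lasts 1/10 s, in which the tool goes at most 50 mm and 8.59 degrees, less where a joint would pass 70% of its speed; a pose out of reach is approached as far as the arm can. A call with a gripper value outside its range is refused whole. The fingers move at their own pace and stop on an object; the grip force is fixed at half the most. Time passes only in rows, so rows that repeat a pose let the fingers close. It gives the time, the measured TCP pose, the force, the opening and the grip force at its end, in the units of the state.
- state(): the state, without advancing time (a new reading comes with each control period).
- capture(name): name is "side" or "top"; returns (picture, depth): 420x560x3 uint8, blue, green, red; 420x560 float32, mm along the optical axis (not along the pixel's ray), 0 where there is no reading.
- camera_info(name): a dict with "camera_matrix" (3x3 intrinsics, pixels), "pose" (4x4, takes a point from camera to world coordinates). Camera axes: x right, y down, z forward; pixel columns grow to the right and rows downward; lengths in mm; the calibration is good to about 2 mm. A picture is of the moment at which its call begins. camera_info takes no time and is no camera call.
- hand_in(): hands the job in; it is judged then, once.
The state is a dict: "time_s": time; "joint_pos": joint angles; "qd": joint speeds; "tau": joint torques, N m; "tool_pos": TCP position; "ee_rot": TCP orientation; "force": force on the tool from outside, world axes, zero at the start; "wrist_torque": the same for the moment, N m; "opening": finger opening in mm; "finger_force": force on a finger pad.
Only numpy, scipy, OpenCV 4.12 (cv2) and the standard library are available. Lean on these libraries where they do the work, as an engineer would, in place of code of your own. Each camera call takes 0.05 s, during which the arm holds its last target. There are 200 camera calls.

### The job

The machine's belt cover is closed, but one of its two slide bolts still stands drawn, short of its keeper. Press that bolt's spring catch down with one fingertip and, holding it down all the way, push the bolt's thumb plate with the other fingertip until the bolt is fully home; then take the hand away so that the catch springs right up and locks the bolt. Grasp nothing, leave the bolt that is already home alone, and leave the loose things standing about where they are.

Things in the scene. Friction and masses are not known exactly. Their poses are not given: they have to be found in the camera images.
- drawn_latch: steel slide-bolt unit, 130 mm long, on the housing's top (75 mm above the table), at its left or right end; its bolt's tip stands short of its keeper. Origin: on the housing's top, under the bolt's centre line. x: the way the bolt slides home, y: from bolt to thumb bar, z: up. Apart from thumb plate and thumb bar nothing of it is higher than 26 mm above the origin
- drawn_bolt (a joint): slide along the unit's +x: 0 drawn, 0.036 fully home (end stop); friction 2.5 N. Three teeth on it, 12 mm apart, are blocked by the catch's tooth unless the catch is down more than 5 mm, and again every 12 mm if it is let up on the way. The catch comes fully up only with the bolt within 2 mm of 0, 0.012, 0.024 or 0.036; at 0.036 it locks the bolt home
- drawn_catch (a joint): travel of that unit's spring catch, straight down: 0 up (locking), 0.010 fully down (end stop); more than 0.005 frees the bolt. Spring force 3 N at the top, 8 N at the bottom
- drawn_thumb_plate (a point): centre of the top edge of the upright thumb plate on the drawn bolt: 8 mm thick (unit x), 28 mm wide (y), reaching from the bolt to 60 mm above the unit's origin. In the unit's frame at x=-25, y=0 mm when drawn and x=+11 mm when home
- drawn_thumb_bar (a point): centre of the flat top of the catch's thumb bar: 94 mm along the unit's x (x=-72 to +22 mm), 24 mm wide, centred at y=48 mm, top 42 mm above the unit's origin at rest, 32 mm when fully down. Pressed anywhere it goes straight down; a fingertip may slide along it while pressing. The clear gap in y between bar and thumb plate is 22 mm
- shut_latch: an identical unit with the same axes at the other end of the housing, 190 mm away, whose bolt is already home, its tip through its keeper. To be left alone
- shut_bolt (a joint): slide of the bolt that is already home: 0.036 = home
- shut_catch (a joint): travel of the other unit's catch: 0 = up
- spacer_ring: brass ring, 36 mm across, 14 mm tall, with a 20 mm hole; loose on the housing between the two bolts. Bystander; origin at its underside's middle
- test_weight: plain steel cylinder, 28 mm across, 32 mm tall; loose on the housing between the two bolts. Bystander; origin at its underside's middle
- spray_can: can, 60 mm across, 170 mm tall, on the table to the left. Bystander; origin at its underside's middle
- oil_bottle: white bottle, 44 mm across, 110 mm tall, on the table to the left. Bystander; origin at its underside's middle
- wrench: steel wrench 170 mm long, lying on the table to the right. Bystander; origin at its underside's middle
- screwdriver: screwdriver 190 mm long, lying on the table to the right. Bystander; origin at its underside's middle
- mug: white mug, 80 mm across, 90 mm tall, on the table to the right. Bystander; origin at its underside's middle

How it is judged:
By the outcome, as a careful person would: the job done as asked, in the order asked, and still so for the second after the job is handed in, with the robot touching nothing.
It also fails if it takes over 42 s, if anything falls off the work surface, if the arm or the gripper's body presses on something with over 40 N, if the wrist force passes 120 N, or if a joint passes its speed limit or range.

## Working session

There is one attempt and no reset: what is moved stays moved. The work goes in short steps, Python scripts to look and compute and a tool call to move; the robot and the scene stay as the last step left them, time stands still between calls to the robot, and variables do not carry over. Pictures are saved under pics/ and viewed, at most 10 in all, crops included, and the job is handed in when it is done.

Besides the shell and the picture viewer there is one more tool, called after "Request:" by a JSON object that holds its "name" and its "arguments". servo_tool: Moves the arm, as the interface text tells. Its arguments: {"type":"object","properties":{"moves":{"type":"array","items":{"type":"array"}}},"required":["moves"]}

```bash
mkdir -p pics
cat > h.py <<'E'
import numpy as np, cv2
from station import *
def cloud(name):
    im,d=capture(name); c=camera_info(name); K=np.array(c["camera_matrix"]); T=np.array(c["pose"])
    v,u=np.indices(d.shape); d=d.astype(float)
    P=np.stack([(u-K[0,2])/K[0,0]*d,(v-K[1,2])/K[1,1]*d,d],-1)@T[:3,:3].T+T[:3,3]
    P[d==0]=np.nan
    return im,P
E
python3 - <<'E'
from h import *
for n in("top","side"):
    im,P=cloud(n); cv2.imwrite(f"pics/{n}0.png",im); np.save(n+"0.npy",P)
    print(n,np.array(camera_info(n)["pose"]).round(2).tolist())
s=state();print(s["time_s"],s["ee_rot"],s["tool_pos"],s["opening"])
E
```

```text
top [[0.02, -0.99, 0.1, 433.15], [-1.0, -0.02, -0.0, -44.6], [0.0, -0.1, -1.0, 1201.56], [0.0, 0.0, 0.0, 1.0]]
side [[0.95, -0.22, 0.22, 204.51], [-0.31, -0.71, 0.64, -973.9], [0.02, -0.67, -0.74, 1172.21], [0.0, 0.0, 0.0, 1.0]]
0.1 [[-9.08201972e-01  4.18531809e-01 -5.51173746e-04]
 [ 4.18532161e-01  9.08201453e-01 -9.75002332e-04]
 [ 9.25073073e-05 -1.11618298e-03 -9.99999373e-01]] [261.42047404 567.35844196 232.37775306] 90.99620074033444
```

View pics/top0.png

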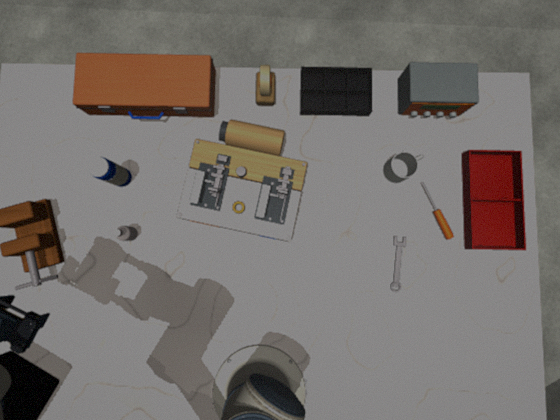

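View pics/side0.png

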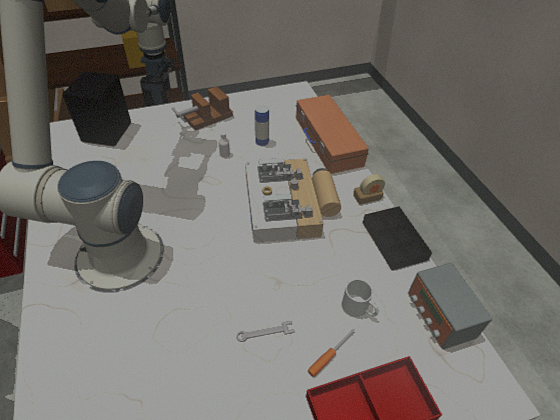

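The top view shows the housing at about (245,190), with two bolt units at (213,185) and (275,193), both pointing away from the robot. I'll zoom in on them and make a height map.

Run:
```python
from h import *
P=np.load("top0.npy"); im=cv2.imread("pics/top0.png")
r=(slice(135,245),slice(170,315))
a=cv2.resize(im[r],None,fx=5,fy=5,interpolation=cv2.INTER_CUBIC)
z=P[r][...,2]
h=cv2.applyColorMap(np.uint8(np.clip(np.nan_to_num(z-60)/90,0,1)*255),cv2.COLORMAP_JET)
h=cv2.resize(h,None,fx=5,fy=5,interpolation=cv2.INTER_NEAREST)
cv2.imwrite("pics/a.png",a);cv2.imwrite("pics/hm.png",h)
m=(P[...,2]>108)&(P[...,2]<160); m[:135]=0;m[245:]=0;m[:,:170]=0;m[:,315:]=0
n,l,st,c=cv2.connectedComponentsWithStats(m.astype(np.uint8))
for i in range(1,n):
    if st[i,4]>5:
        q=P[l==i]; print(st[i].tolist(),c[i].round(1),q.mean(0).round(1),np.percentile(q[:,2],[5,50,95]).round(), cv2.minAreaRect(q[:,:2].astype(np.float32)))
t=(z>70)&(z<80); print("top z",np.median(z[t]))
```

```text
[236, 167, 4, 5, 9] [237.4 169. ] [643.4  71.7 109.1] [108. 109. 111.] ((643.3377075195312, 71.58112335205078), (11.993363380432129, 8.435589790344238), 1.9281657934188843)
[240, 167, 5, 9, 20] [242.  171.2] [637.3  58.6 109.2] [108. 109. 110.] ((637.9398193359375, 58.55950164794922), (23.167343139648438, 11.350386619567871), 1.5365016460418701)
[189, 171, 16, 33, 288] [196.5 187. ] [588.4 184.2 117.4] [114. 118. 121.] ((588.9104614257812, 184.83370971679688), (25.24848747253418, 93.9791030883789), 77.76009368896484)
[255, 185, 15, 34, 285] [262.4 201.2] [551.9  -1.7 117.3] [114. 118. 121.] ((552.4763793945312, -1.7619991302490234), (23.8393611907959, 93.54154205322266), 79.08226776123047)
[207, 187, 12, 7, 44] [212.8 189.9] [579.2 135.9 130.3] [112. 134. 139.] ((578.82177734375, 137.54373168945312), (27.926477432250977, 11.052729606628418), 80.42095947265625)
[277, 190, 10, 5, 39] [281.7 192.1] [576.6 -55.1 131.5] [114. 134. 139.] ((577.5001220703125, -54.825408935546875), (25.957866668701172, 7.606199264526367), 81.34784698486328)
top z 75.73091600339626
```

View pics/a.png

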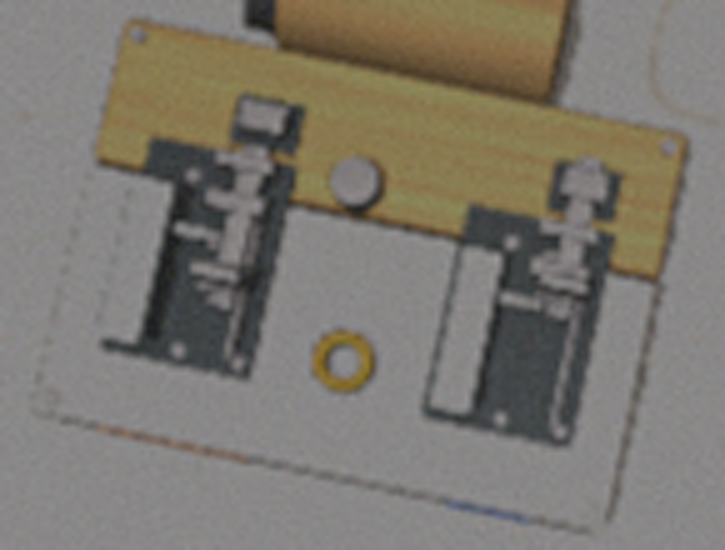

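View pics/hm.png

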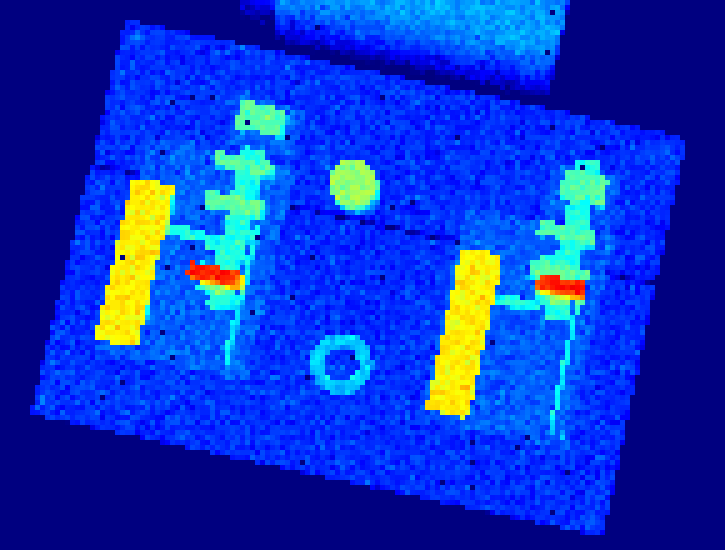

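The left unit (plate red at height-map (215,273), level with its bar's middle) is the drawn one. The right unit's plate is 35 mm ahead of its bar's middle, so it is home. The unit's x axis points at about -11° in world. The left bar centre is at about (589,185,117) and the plate at (579,137).

The plan is to put the +y finger on the bar and the -y finger behind the plate, with an opening of about 35 mm. I'll move to a hover first.

Request:
{"name": "servo_tool", "arguments": {"moves": [[-0.24,[-0.01,-0.006,0],-0.01],[-0.24,[-0.03,-0.017,0],-0.02],[-0.24,[-0.055,-0.03,0],-0.03],[-0.24,[-0.082,-0.045,0],-0.045],[-0.24,[-0.11,-0.06,0],-0.06],[-0.24,[-0.138,-0.076,0],-0.075],[-0.24,[-0.166,-0.091,0],-0.09],[-0.24,[-0.194,-0.107,0],-0.105],[-0.24,[-0.222,-0.122,0],-0.12],[-0.24,[-0.25,-0.138,0],-0.135],[-0.24,[-0.278,-0.153,0],-0.15],[-0.24,[-0.306,-0.168,0],-0.165],[-0.24,[-0.334,-0.184,0],-0.18],[-0.24,[-0.362,-0.199,0],-0.195],[-0.24,[-0.388,-0.213,0],-0.21],[-0.24,[-0.41,-0.225,0],-0.225],[-0.24,[-0.426,-0.234,0],-0.235],[-0.24,[-0.434,-0.239,0],-0.239],[-0.24,[-0.437,-0.24,0],-0.239],[-0.24,[-0.437,-0.24,0],-0.239]]}}

```text
time_s: 2.1
tool_pos: [557.8, 166.8, 232.9]
ee_rot: [[-0.981, 0.192, -0.0], [0.192, 0.981, 0.0], [0.0, 0.0, -1.0]]
force: [-0.5, 0.6, -0.2]
opening: 34.7
finger_force: 0.0
```

Request:
{"name": "servo_tool", "arguments": {"moves": [[-0.24,[0,0,0.005],0],[-0.24,[0,0,0.015],0],[-0.24,[0,0,0.03],0],[-0.24,[0,0,0.047],0],[-0.24,[0,0,0.063],0],[-0.24,[0,0,0.076],0],[-0.24,[0,0,0.084],0],[-0.24,[0,0,0.087],0],[-0.24,[0,0,0.087],0]]}}

```text
time_s: 3.0
tool_pos: [558.0, 166.9, 145.8]
ee_rot: [[-0.981, 0.192, -0.0], [0.192, 0.981, -0.0], [0.0, -0.0, -1.0]]
force: [-0.3, 0.5, -0.2]
opening: 34.5
finger_force: 0.0
```

Run:
```python
from h import *
c=[]
for n in("side","top"):
    im,P=cloud(n); i=camera_info(n); K=np.array(i["camera_matrix"]);T=np.linalg.inv(np.array(i["pose"]))
    q=K@(T[:3,:3]@np.array([575,150,115])+T[:3,3]); u,v=(q[:2]/q[2]).astype(int)
    c.append(cv2.resize(im[v-40:v+40,u-40:u+40],(400,400),interpolation=cv2.INTER_CUBIC))
cv2.imwrite("pics/b.png",np.hstack(c)); s=state();print(s["tool_pos"],s["force"])
```

```text
[558.32159471 166.87413696 146.41072592] [-0.01380425 -0.44160973 -0.41522238]
```

View pics/b.png

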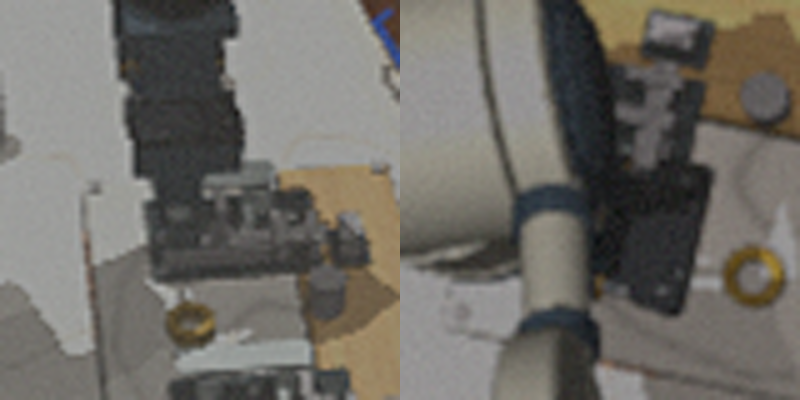

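The side crop shows the fingers down behind the plate and over the bar's rear, near (190,190). Everything is clear, so I'll press slowly.

Request:
{"name": "servo_tool", "arguments": {"moves": [[-0.24,[0,0,0.003],0],[-0.24,[0,0,0.006],0],[-0.24,[0,0,0.008],0],[-0.24,[0,0,0.01],0],[-0.24,[0,0,0.011],0],[-0.24,[0,0,0.012],0],[-0.24,[0,0,0.013],0],[-0.24,[0,0,0.013],0]]}}

```text
time_s: 3.9
tool_pos: [558.0, 166.8, 132.9]
ee_rot: [[-0.981, 0.192, 0.0], [0.192, 0.981, 0.0], [-0.0, 0.0, -1.0]]
force: [-0.7, 0.1, 4.3]
opening: 34.8
finger_force: 2.0
```

The force of 4.3 N at about 3 mm depth matches the spring. I'll go to about 8.5 mm.

Request:
{"name": "servo_tool", "arguments": {"moves": [[-0.24,[0,0,0.001],0],[-0.24,[0,0,0.002],0],[-0.24,[0,0,0.003],0],[-0.24,[0,0,0.004],0],[-0.24,[0,0,0.005],0],[-0.24,[0,0,0.0055],0],[-0.24,[0,0,0.0055],0]]}}

```text
time_s: 4.6
tool_pos: [558.0, 166.8, 127.5]
ee_rot: [[-0.981, 0.192, 0.0], [0.192, 0.981, 0.0], [-0.0, 0.0, -1.0]]
force: [-3.0, 0.8, 7.8]
opening: 34.5
finger_force: 3.4
```

Force is 7.8 N, so the catch is nearly fully down. Now I'll slide forward along the unit's +x (tool -x).

Request:
{"name": "servo_tool", "arguments": {"moves": [[-0.24,[-0.002,0,0],0],[-0.24,[-0.004,0,0],0],[-0.24,[-0.006,0,0],0],[-0.24,[-0.008,0,0],0],[-0.24,[-0.01,0,0],0],[-0.24,[-0.012,0,0],0],[-0.24,[-0.012,0,0],0]]}}

```text
time_s: 5.3
tool_pos: [569.2, 164.5, 127.3]
ee_rot: [[-0.981, 0.192, -0.001], [0.192, 0.981, 0.0], [0.001, -0.0, -1.0]]
force: [-5.6, -0.0, 7.4]
opening: 34.7
finger_force: 3.9
```

Request:
{"name": "servo_tool", "arguments": {"moves": [[-0.24,[-0.002,0,0],0],[-0.24,[-0.004,0,0],0],[-0.24,[-0.006,0,0],0],[-0.24,[-0.008,0,0],0],[-0.24,[-0.01,0,0],0],[-0.24,[-0.012,0,0],0],[-0.24,[-0.014,0,0],0],[-0.24,[-0.016,0,0],0],[-0.24,[-0.018,0,0],0],[-0.24,[-0.02,0,0],0],[-0.24,[-0.022,0,0],0],[-0.24,[-0.024,0,0],0],[-0.24,[-0.025,0,0],0],[-0.24,[-0.025,0,0],0]]}}

```text
time_s: 6.7
tool_pos: [593.5, 159.7, 127.3]
ee_rot: [[-0.981, 0.192, -0.002], [0.192, 0.981, -0.0], [0.002, -0.0, -1.0]]
force: [-5.7, 0.7, 7.3]
opening: 34.4
finger_force: 4.2
```

Request:
{"name": "servo_tool", "arguments": {"moves": [[-0.24,[-0.001,0,0],0],[-0.24,[-0.002,0,0],0],[-0.24,[-0.003,0,0],0],[-0.24,[-0.004,0,0],0],[-0.24,[-0.005,0,0],0],[-0.24,[-0.005,0,0],0]]}}

```text
time_s: 7.3
tool_pos: [598.4, 158.8, 127.3]
ee_rot: [[-0.981, 0.192, -0.002], [0.192, 0.981, 0.0], [0.002, -0.0, -1.0]]
force: [-7.1, 1.3, 8.0]
opening: 34.5
finger_force: 4.4
```

Request:
{"name": "servo_tool", "arguments": {"moves": [[-0.24,[-0.001,0,0],0],[-0.24,[-0.002,0,0],0],[-0.24,[-0.002,0,0],0]]}}

```text
time_s: 7.6
tool_pos: [600.3, 158.4, 127.3]
ee_rot: [[-0.981, 0.192, -0.002], [0.192, 0.981, -0.0], [0.002, -0.0, -1.0]]
force: [-7.5, 0.4, 7.9]
opening: 34.4
finger_force: 4.4
```

Request:
{"name": "servo_tool", "arguments": {"moves": [[-0.24,[-0.001,0,0],0],[-0.24,[-0.002,0,0],0],[-0.24,[-0.002,0,0],0]]}}

```text
time_s: 7.9
tool_pos: [601.8, 158.1, 127.3]
ee_rot: [[-0.981, 0.192, -0.003], [0.192, 0.981, 0.0], [0.003, -0.0, -1.0]]
force: [-9.9, 1.9, 10.0]
opening: 35.1
finger_force: 6.6
```

Request:
{"name": "servo_tool", "arguments": {"moves": [[-0.24,[-0.001,0,0],0],[-0.24,[-0.002,0,0],0],[-0.24,[-0.002,0,0],0]]}}

```text
time_s: 8.2
tool_pos: [602.0, 158.1, 127.3]
ee_rot: [[-0.981, 0.192, -0.006], [0.192, 0.981, 0.0], [0.006, -0.001, -1.0]]
force: [-21.0, 5.5, 20.1]
opening: 34.9
finger_force: 12.1
```

The force jumped to 21 N with no further motion, so the bolt is at the end stop. I'll ease off, then lift.

Request:
{"name": "servo_tool", "arguments": {"moves": [[-0.24,[0.0015,0,0],0],[-0.24,[0.0025,0,0],0],[-0.24,[0.0025,0,-0.003],0],[-0.24,[0.0025,0,-0.007],0],[-0.24,[0.003,0,-0.012],0],[-0.24,[0.005,0,-0.018],0],[-0.24,[0.008,0,-0.03],0],[-0.24,[0.01,0,-0.045],0],[-0.24,[0.01,0,-0.065],0],[-0.24,[0.01,0,-0.085],0],[-0.24,[0.01,0,-0.1],0],[-0.24,[0.01,0,-0.11],0],[-0.24,[0.01,0,-0.115],0],[-0.24,[0.01,0,-0.115],0]]}}

```text
time_s: 9.6
tool_pos: [595.5, 159.6, 243.1]
ee_rot: [[-0.981, 0.192, 0.001], [0.192, 0.981, 0.0], [-0.001, 0.0, -1.0]]
force: [-0.4, -0.9, -0.3]
opening: 34.5
finger_force: 0.0
```

Request:
{"name": "servo_tool", "arguments": {"moves": [[-0.24,[0.01,0,0],0],[-0.24,[0.03,0,0],0],[-0.24,[0.055,0.005,0],0],[-0.24,[0.08,0.02,0],0],[-0.24,[0.1,0.04,0],0],[-0.24,[0.12,0.06,0],0],[-0.24,[0.14,0.085,0],0],[-0.24,[0.16,0.11,0],0],[-0.24,[0.18,0.135,0],0],[-0.24,[0.195,0.16,0],0],[-0.24,[0.21,0.18,0],0],[-0.24,[0.22,0.195,0],0],[-0.24,[0.225,0.2,0],0],[-0.24,[0.225,0.2,0],0]]}}

```text
time_s: 11.0
tool_pos: [411.8, 398.9, 241.8]
ee_rot: [[-0.982, 0.19, -0.001], [0.19, 0.982, -0.001], [0.001, -0.001, -1.0]]
force: [0.9, -0.3, 0.2]
opening: 34.7
finger_force: 0.0
```

Run:
```python
from h import *
im,P=cloud("top"); r=(slice(135,245),slice(170,315))
cv2.imwrite("pics/c.png",cv2.resize(im[r],None,fx=5,fy=5,interpolation=cv2.INTER_CUBIC))
m=(P[...,2]>108)&(P[...,2]<160); m[:135]=0;m[245:]=0;m[:,:170]=0;m[:,315:]=0
n,l,st,c=cv2.connectedComponentsWithStats(m.astype(np.uint8))
for i in range(1,n):
    if st[i,4]>5:
        q=P[l==i]; print(st[i].tolist(),np.percentile(q[:,2],[5,50,95]).round(1), cv2.minAreaRect(q[:,:2].astype(np.float32)))
s=state();print(s["time_s"],s["tool_pos"],s["force"])
```

```text
[239, 167, 6, 9, 13] [108.2 109.4 111. ] ((639.5903930664062, 58.55856704711914), (24.9520206451416, 9.32878303527832), 21.914033889770508)
[236, 168, 4, 6, 8] [108.4 109.3 110.9] ((638.468505859375, 70.82129669189453), (7.040652751922607, 14.550058364868164), 80.1400375366211)
[189, 171, 16, 33, 288] [114.2 117.3 121. ] ((588.7438354492188, 184.62405395507812), (25.07195472717285, 93.512939453125), 78.41996765136719)
[210, 175, 12, 6, 45] [113.2 133.5 136.9] ((614.951171875, 131.01632690429688), (28.862972259521484, 8.356478691101074), 78.73895263671875)
[255, 185, 15, 34, 285] [114.4 117.4 120.8] ((552.6497192382812, -1.833292007446289), (24.003843307495117, 93.99616241455078), 78.86837768554688)
[277, 190, 10, 6, 40] [110.8 133.5 138.1] ((577.7926025390625, -55.24464797973633), (26.600128173828125, 8.360002517700195), 78.5641098022461)
11.05 [412.34877175 398.39430504 241.99429551] [ 0.33054202 -0.1461216  -0.67379145]
```

View pics/c.png

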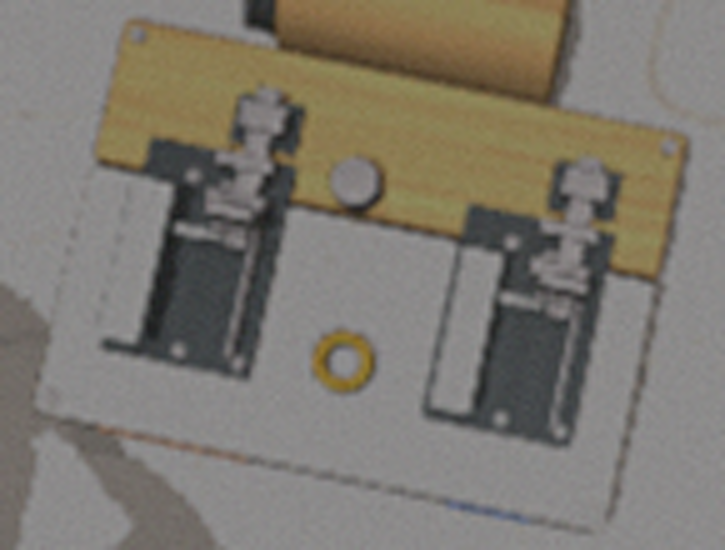

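The picture shows the left bolt's tip through its keeper at (263,105), looking the same as the right unit. Its bar is back at 117.3 mm, the plate has moved 36 mm, and the ring and weight haven't moved.

```bash
python3 -c "from station import *; print(hand_in())"
```

```text
the job is handed in; nothing more can be done
None
```

The left bolt is fully home and its catch has sprung right up to lock it; the right bolt, ring and weight did not move, and I handed the job in at about 11 s.

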